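Shim the rocking inspection microscope

TASK

The inspection microscope rocks because its foot nearest the wedge has lost its rubber pad and hangs short of the bench. Without picking the wedge up, push it along the bench with the fingertips, thin end first, squarely under that foot until it is snug. Then press lightly down on the top of that same corner to check that it no longer dips, let go, and leave everything else where it is.

Things in the scene. Friction and masses are not known exactly. Their poses are not given: they have to be found in the camera images.
- wedge: grey plastic wedge, loose on the bench, 90 mm long (x), 44 mm wide (y), about 60 g. Its sloping top rises evenly from 2 mm at the thin end (x = +45 mm) to 20 mm at the thick end, a flat upright face (x = -45 mm). Origin: centre of its underside; x points to the thin end. At the start the thin end points roughly at the short foot, its edge 25 to 75 mm short of the foot's centre.
- short_foot (a point): underside centre of the short foot: a bare steel stub, 22 mm across, 9 mm above the bench, the only foot without a black rubber pad. The wedge goes in from the robot's side. It is snug when its thin end is some 24 mm past the foot's centre (thick end 66 mm short of it); it then jams: the push, under 3 N till then, rises sharply. Friction keeps it in.
- ear_top (a point): top centre of the corner right above the short foot: a round steel screw head, 16 mm across, 48 mm above the bench, on a grey round lug 34 mm across whose top is at 44 mm. This is where to press down. Nothing of the microscope stands over it or between it and the robot.
- rocker (a joint): rocking of the microscope about the line through two padded feet, rad. 0: at rest, square on its three good feet; grows as the short corner dips, to 0.056 when the stub meets the bench (1 mm of dip is 0.0063). Without the wedge about 2.6 N down on the corner dips it; it comes back when let go.
- scope: video microscope; does not slide. White base 200 (x) by 220 (y) mm, top 40 mm above the bench, feet with round lugs at (+-110, +-115) mm, the short one at (-110, -115). Steel column 235 mm high at (75, 60) mm; lens tube 51 mm across over (0, 60) mm, from 120 to 245 mm above the bench. Origin: centre of the base, on the bench; x points away from the robot at yaw 0.
- bar: brass bar with three screw heads, 150 x 22 x 20 mm, lying on the bench left of the wedge's way; leave alone. Origin: centre of its underside, x along its length.
- block: flat aluminium block, 90 x 44 x 14 mm, not a wedge; leave alone. Origin: centre of its underside.
- spool: steel solder spool standing on a flange, 60 mm across, 38 mm high, beside the microscope on the short foot's side; leave alone. Origin: centre of its underside.
- driver: screwdriver with black handle, lying on the bench to the right of the wedge; leave alone. Origin near its middle, x along it.
- flux: white closed bottle, 52 mm across, 130 mm high, to the right of the microscope; leave alone. Origin: centre of its underside.
- boardblock: green circuit board on a cork block, 160 x 100 x 26 mm; leave alone. Origin: centre of its underside.

How it is judged:
On the way, in this order (a step that is already met when the one before it is completed fails the run):
1. the wedge is pushed under the short foot (x of short_foot in the frame of wedge between 0.004 and 0.03 m and y of short_foot in the frame of wedge between -0.018 and 0.018 m and value of joint rocker below 0.01 rad), for 0.2 s.
2. the corner over the short foot is pressed down by the fingers and no longer dips (contact force between the fingers and scope above 3.5 N and horizontal distance between the grasp point and ear_top below 0.05 m and value of joint rocker below 0.012 rad and x of short_foot in the frame of wedge between 0.004 and 0.03 m and y of short_foot in the frame of wedge between -0.018 and 0.018 m), for 0.2 s.
At the end, for the whole second after the job is handed in: Wedge flat on the bench, snug under the short foot: foot centre 4 to 30 mm ahead of the wedge's middle towards the thin end, within 18 mm of its centre line; microscope level (rocker below 0.01 rad). The corner was pressed with 3.5 N or more and dipped under 2 mm (all of step 1 and height (world z) of wedge below 0.005 m and angle between wedge's own z axis and vertical below 0.08 rad and linear speed of wedge below 0.01 m/s); the robot touches nothing.
It fails at once if the wedge is lifted or tipped up (height (world z) of wedge above 0.012 m or angle between wedge's own z axis and vertical above 0.35 rad).
It fails at once if the microscope is pressed or struck harder than 45 N (contact force between any of the arm, the fingers and scope above 45 N).
It fails at once if one of the other things on the bench is moved by more than 25 mm (distance of any of bar, block, spool, driver, flux, boardblock from where it was at the start of the episode above 0.025 m).
It also fails if it takes over 59 s, if anything falls off the work surface, if the arm or the gripper's body presses on something with over 40 N, if the wrist force passes 120 N, or if a joint passes its speed limit or range.

ROBOT

A 7-joint arm with a two-finger parallel gripper is mounted at the origin on the work surface. World frame = base frame: x ahead of the robot, y to its left, z up, the work surface at z = 0. Lengths are in m, angles in rad, forces in N, time in s.
With the tool pointing down it reaches from about 0.425 to 0.925 m from the base axis. Payload 6.8 kg.
Tool frame: the origin (TCP) lies at the very end of the fingers, on their centre line; the grasp point (between the pads) lies 19 mm behind it; z points along the fingers, y is the line along which they close (so a half turn about z gives the same grasp; the last joint's range is limited). The gripper opens to 88 mm and grips with 3 to 60 N. Pads are 20 mm wide; open, the fingers measure 115 mm over their backs; the gripper's body (75 mm by 178 mm) begins 61 mm behind the grasp point.
Start: joints at [-1.447, 0.477, 0.022, 1.555, -0.011, 1.109, -0.083], TCP at [0.155, 0.657, 0.223] pointing down, gripper open.
Joint ranges: [-2.96, 2.96], [-0.34, 2.1], [-1.41, 1.46], [0.24, 2.44], [-1.37, 4.51], [0.17, 1.92], [-2.96, 2.96]. Speed limits (rad/s): [2.39, 2.39, 3.14, 3.14, 3.14, 3.14, 3.14].

INTERFACE

Orientations are given as a unit quaternion [x, y, z, w].
In Python, from station import robot gives the robot as it stands.
- The arm moves only by the shell command python3 steer.py 'ROWS' [FORCE]. ROWS is a JSON list of rows, 1 to 12 of them, each an object with the fields finger_gap (the finger opening in m), trans (a list: dx, dy, dz in a scale on which 1.0 is 0.5 m), turn (a turn about the tool's z in fractions of the full range, 1 being 2 rad); a field left out counts as zero (the opening has to be given); each row is the pose to reach, as a shift and turn from the pose commanded when the command began, along the tool's axes at that moment; what a row does not reach only later rows make up. A row lasts 1/10 s, in which the tool goes at most 0.05 m and 0.15 rad, less where a joint would pass 70% of its speed; a pose out of reach is approached as far as the arm can. The fingers move at their own pace and stop on an object; FORCE is the grip in N (left out, the last holds). Time passes only in rows, so rows that do not move let the fingers close. It prints the time, the measured TCP pose, the force, the opening and the grip force at its end. No shift or turn number may pass 1 either way. Input that does not fit is refused with a message, and nothing moves.
- robot.get_state(): the state, without advancing time (a new reading comes with each control period).
- robot.snapshot(name): name is "side" or "top"; returns the picture (420x560x3 uint8, red, green, blue); there is no depth.
- robot.camera_info(name): a dict with "mtx" (3x3 intrinsics, pixels), "R" (3x3) and "t" (3): a world point X has camera coordinates R X + t. Camera axes: x right, y down, z forward; pixel columns grow to the right and rows downward; lengths in m; the calibration is good to about 2 mm. A picture is of the moment at which its call begins. camera_info takes no time and is no camera call.
- robot.finish_job(): hands the job in; it is judged then, once.
The state is a dict: "time_s": time; "joint_pos": joint angles; "dq": joint speeds; "joint_efforts": joint torques, N m; "tool_pos": TCP position; "tool_rot": TCP orientation; "ft_force": force on the tool from outside, world axes, zero at the start; "wrist_torque": the same for the moment, N m; "width": finger opening in m; "finger_force": force on a finger pad.
Only numpy, scipy, OpenCV 4.12 (cv2) and the standard library are available. Lean on these libraries where they do the work, as an engineer would, in place of code of your own. Each camera call takes 0.05 s, during which the arm holds its last target. There are 200 camera calls.

## Working session

There is one attempt and no reset: what is moved stays moved. The work goes in short steps, Python scripts to look and compute and a shell command to move; the robot and the scene stay as the last step left them, time stands still between calls to the robot, and variables do not carry over. Pictures are saved under pics/ and viewed, at most 10 in all, crops included, and the job is handed in when it is done.

```bash
ls; mkdir -p pics
python3 - <<'E'
from station import robot
import cv2
for n in("top","side"):
    cv2.imwrite(f"pics/{n}0.png",robot.snapshot(n)[:,:,::-1]); c=robot.camera_info(n); print(n,c["mtx"].round(1).tolist(),c["R"].round(3).tolist(),c["t"].round(3).tolist())
s=robot.get_state();print(s)
E
```

```text
pics
station.py
steer.py
top [[426.9, 0.0, 280.2], [0.0, 426.9, 214.4], [0.0, 0.0, 1.0]] [[0.015, -1.0, 0.008], [-0.996, -0.015, -0.086], [0.086, -0.006, -0.996]] [-0.003, 0.612, 1.24]
side [[395.8, 0.0, 274.6], [0.0, 395.8, 202.6], [0.0, 0.0, 1.0]] [[0.996, -0.089, -0.017], [-0.06, -0.503, -0.862], [0.068, 0.86, -0.506]] [-0.582, 0.086, 1.217]
{'time_s': 0.1, 'joint_pos': array([-1.44711633,  0.47768064,  0.02232811,  1.55635028, -0.01150661,
        1.10931577, -0.08308076]), 'dq': array([ 0.00040201, -0.00213734,  0.00062267, -0.00214177,  0.00092486,
       -0.00128232, -0.00117738]), 'joint_efforts': array([ 4.61554169e-03, -5.84095001e+01,  1.54029440e+00, -2.73315454e+01,
       -5.41552948e-02,  1.30683475e-02,  5.09541439e-05]), 'tool_pos': array([0.1549289 , 0.65641264, 0.22180432]), 'tool_rot': array([ 1.15606253e-01,  9.93294787e-01, -8.12045826e-04, -4.19106474e-05]), 'ft_force': array([0.39744194, 0.86005622, 0.12749697]), 'wrist_torque': array([ 0.089338  , -0.01427912, -0.01970185]), 'finger_force': 0.0, 'width': 0.08747580274911528}
```

View pics/top0.png

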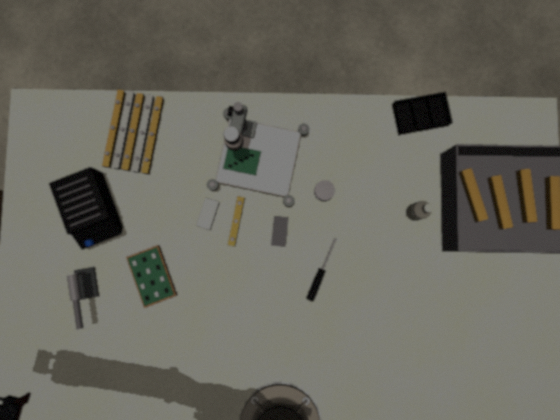

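View pics/side0.png

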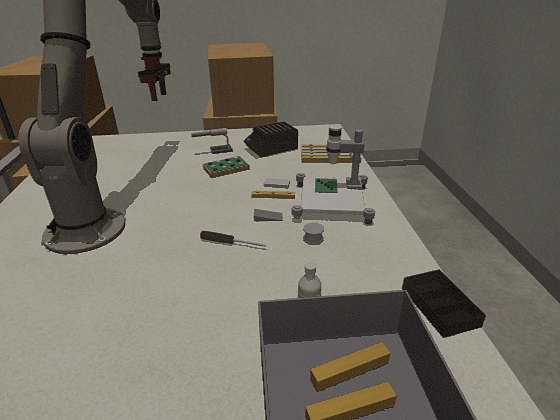

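The top view shows the scope base around (260,157), with its robot-side right lug at (289,201). The wedge is at (280,231), the bar at (237,221), the block at (207,213), the spool at (324,190) and the driver at (320,270). I'll enlarge the wedge area in both views.

Run:
```python
import cv2,numpy as np
a=cv2.imread("pics/top0.png")[180:255,230:340]; b=cv2.imread("pics/side0.png")[195:245,240:340]
f=lambda im,k:cv2.resize(im,None,fx=k,fy=k,interpolation=cv2.INTER_CUBIC)
cv2.imwrite("pics/topc.png",cv2.convertScaleAbs(f(a,7),alpha=1.7)); cv2.imwrite("pics/sidec.png",f(b,8))
```

```text
(no output)
```

View pics/topc.png

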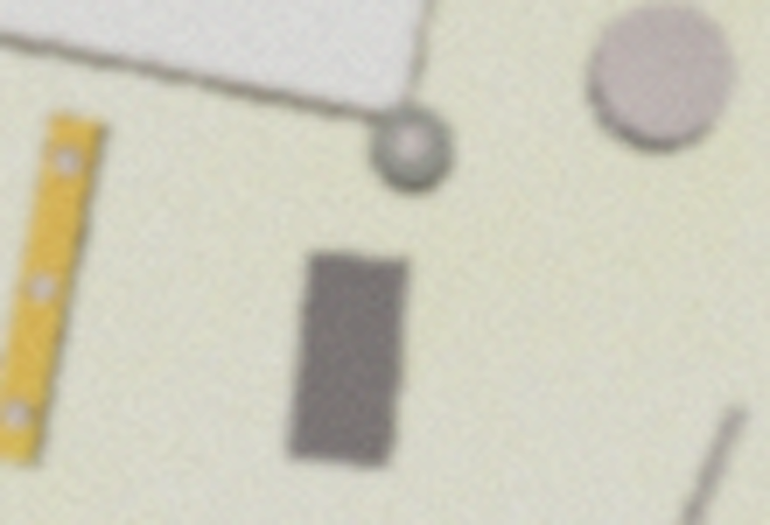

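View pics/sidec.png

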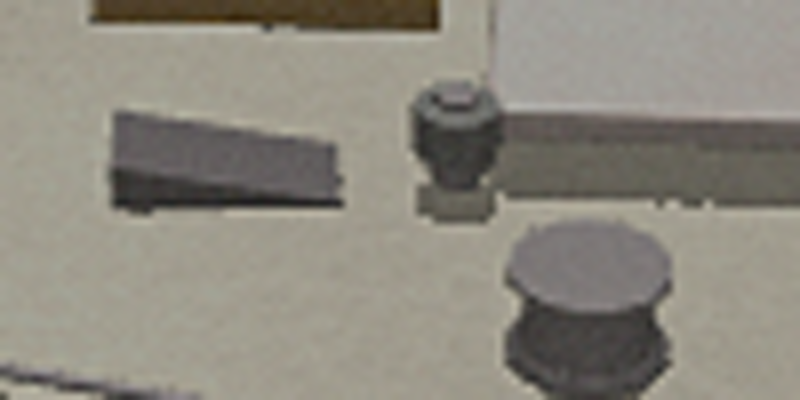

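```bash
cat > h.py <<'E'
import numpy as np
from station import robot
def px(cam,u,v,z):
    c=robot.camera_info(cam);R=np.array(c["R"]);t=np.array(c["t"])
    d=R.T@np.linalg.inv(c["mtx"])@[u,v,1];o=-R.T@t
    return o+d*(z-o[2])/d[2]
def tc(x,y,z): return px("top",(x+.5)/7-.5+230,(y+.5)/7-.5+180,z)
def sc(x,y,z): return px("side",(x+.5)/8-.5+240,(y+.5)/8-.5+195,z)
E
python3 - <<'E'
from h import *
np.set_printoptions(precision=4,suppress=True)
P={k:tc(*v)[:2] for k,v in dict(thinL=(310,253,.002),thinR=(408,260,.002),thkL=(290,457,.02),thkR=(387,465,.02),ear=(411,142,.048),barTL=(52,117,.02),barTR=(106,122,.02),barBR=(40,462,.02),spool=(663,75,.038),baseL=(0,38,.04),baseR=(375,113,.04),drv=(740,408,.005)).items()}
for k,v in P.items():print(k,v)
a=(P['thinL']+P['thinR'])/2;b=(P['thkL']+P['thkR'])/2
print("wedge len",np.linalg.norm(a-b),"wid",np.linalg.norm(P['thinL']-P['thinR']),"yaw",np.arctan2(*(a-b)[::-1]),"ctr",(a+b)/2)
d=P['baseR']-P['baseL'];print("scope yaw",np.arctan2(d[0],-d[1]))
f=P['ear']-b;print("foot dir from thick end",np.arctan2(f[1],f[0]),np.linalg.norm(f),"thin-foot",np.linalg.norm(P['ear']-a))
print("side ear",sc(456,98,.048),"thinNear",sc(344,205,0),"thinfar",sc(337,143,.002),"thk near top",sc(112,172,.02),"thk far top",sc(117,110,.02), "thk near bot",sc(113,208,0))
E
```

```text
thinL [0.6101 0.0251]
thinR [ 0.6077 -0.0173]
thkL [0.5218 0.032 ]
thkR [ 0.519  -0.0091]
ear [ 0.6534 -0.0168]
barTL [0.6652 0.1361]
barTR [0.6634 0.113 ]
barBR [0.5181 0.1378]
spool [ 0.6848 -0.1231]
baseL [0.6958 0.1568]
baseR [ 0.6664 -0.0016]
drv [ 0.5458 -0.1606]
wedge len 0.08879888513675567 wid 0.0424407885211791 yaw -0.08539789188544418 ctr [0.5646 0.0077]
scope yaw -0.18336674475742626
foot dir from thick end -0.2092088055273014 0.13600473112953843 thin-foot 0.04912521375996671
side ear [ 0.6523 -0.0162  0.048 ] thinNear [ 0.6088 -0.0131  0.    ] thinfar [0.6106 0.0301 0.002 ] thk near top [ 0.5184 -0.0098  0.02  ] thk far top [0.5225 0.0366 0.02  ] thk near bot [ 0.5182 -0.0047  0.    ]
```

The two cameras agree to about 2 mm: the foot is at (0.653, -0.0165), the wedge yaw is about -0.075, and the thick face centre is at (0.520, 0.012). I'll push with nearly closed fingers, turning the wedge to yaw -0.2 on the way. First I move in behind it.

The rows are not in the units I measure in: shifts go in shares of 0.5 m and turns go in shares of 2 rad. I convert before sending: -0.416 m / 0.5 = -0.832, -0.36 m / 0.5 = -0.72, -0.155 rad / 2 = -0.0775.

```bash
python3 steer.py '[{"finger_gap": 0.015, "trans": [-0.72, -0.832, 0], "turn": -0.0775}, {"finger_gap": 0.015, "trans": [-0.72, -0.832, 0], "turn": -0.0775}, {"finger_gap": 0.015, "trans": [-0.72, -0.832, 0], "turn": -0.0775}, {"finger_gap": 0.015, "trans": [-0.72, -0.832, 0], "turn": -0.0775}, {"finger_gap": 0.015, "trans": [-0.72, -0.832, 0], "turn": -0.0775}, {"finger_gap": 0.015, "trans": [-0.72, -0.832, 0], "turn": -0.0775}, {"finger_gap": 0.015, "trans": [-0.72, -0.832, 0], "turn": -0.0775}, {"finger_gap": 0.015, "trans": [-0.72, -0.832, 0], "turn": -0.0775}, {"finger_gap": 0.015, "trans": [-0.72, -0.832, 0], "turn": -0.0775}, {"finger_gap": 0.015, "trans": [-0.72, -0.832, 0], "turn": -0.0775}, {"finger_gap": 0.015, "trans": [-0.72, -0.832, 0], "turn": -0.0775}, {"finger_gap": 0.015, "trans": [-0.72, -0.832, 0], "turn": -0.0775}]' 20
cat >> h.py <<'E'
from scipy.spatial.transform import Rotation
def to(x,y,z,yaw):
    "tool-axis shift and turn to TCP x,y,z with tool y square to a wedge at yaw"
    s=robot.get_state();R=Rotation.from_quat(s["tool_rot"]).as_matrix()
    ty=np.arctan2(R[1,1],R[0,1]);print("t",s["time_s"],"tcp",s["tool_pos"].round(4),"tool-yaw",round(ty-np.pi/2,3),"w",s["width"].round(4),"f",s["ft_force"].round(2))
    print("shift",(R.T@(np.array([x,y,z])-s["tool_pos"])).round(4),"turn",round(ty-np.pi/2-yaw,3))
E
python3 -c "
from h import *
to(.49,.0138,.1,-.075)"
```

```text
time_s: 1.3
tool_pos: [0.412, 0.1632, 0.2227]
tool_rot: [0.043, 0.999, -0.001, 0.0]
ft_force: [-0.8, 1.1, 0.4]
width: 0.0148
finger_force: 0.0Traceback (most recent call last):
  File "<string>", line 3, in <module>
    to(.49,.0138,.1,-.075)
    ~~^^^^^^^^^^^^^^^^^^^^
  File "h.py", line 13, in to
    ty=np.arctan2(R[1,1],R[0,1]);print("t",s["time_s"],"tcp",s["tool_pos"].round(4),"tool-yaw",round(ty-np.pi/2,3),"w",s["width"].round(4),"f",s["ft_force"].round(2))
                                                                                                                       ^^^^^^^^^^^^^^^^
AttributeError: 'float' object has no attribute 'round'
```

```bash
sed -i 's/s\["width"\].round(4)/round(s["width"],4)/' h.py; python3 -c "
from h import *
to(.49,.0138,.1,-.075)"
```

```text
t 1.3 tcp [0.412  0.1632 0.2227] tool-yaw -0.087 w 0.0148 f [-0.84  1.12  0.4 ]
shift [-0.0906 -0.1418  0.123 ] turn -0.012
```

Converted, 0.195 m / 0.5 = 0.39, 0.18 m / 0.5 = 0.36, -0.012 rad / 2 = -0.006.

```bash
python3 steer.py '[{"finger_gap": 0.015, "trans": [-0.1812, -0.2836, 0.1], "turn": -0.006}, {"finger_gap": 0.015, "trans": [-0.1812, -0.2836, 0.1], "turn": -0.006}, {"finger_gap": 0.015, "trans": [-0.1812, -0.2836, 0.1], "turn": -0.006}, {"finger_gap": 0.015, "trans": [-0.1812, -0.2836, 0.1], "turn": -0.006}, {"finger_gap": 0.015, "trans": [-0.1812, -0.2836, 0.2], "turn": -0.006}, {"finger_gap": 0.015, "trans": [-0.1812, -0.2836, 0.28], "turn": -0.006}, {"finger_gap": 0.015, "trans": [-0.1812, -0.2836, 0.36], "turn": -0.006}, {"finger_gap": 0.015, "trans": [-0.1812, -0.2836, 0.39], "turn": -0.006}, {"finger_gap": 0.015, "trans": [-0.1812, -0.2836, 0.39], "turn": -0.006}, {"finger_gap": 0.015, "trans": [-0.1812, -0.2836, 0.39], "turn": -0.006}]'
python3 -c "
from h import *
to(.49,.0138,.007,-.075)
import cv2
cv2.imwrite('pics/t1.png',cv2.resize(robot.snapshot('top')[180:270,230:340,::-1],None,fx=6,fy=6,interpolation=cv2.INTER_CUBIC))"
```

```text
time_s: 2.3
tool_pos: [0.4894, 0.0215, 0.0278]
tool_rot: [0.032, 0.999, 0.0, -0.0]
ft_force: [0.9, 0.1, 0.0]
width: 0.015
finger_force: 0.0
t 2.3 tcp [0.4894 0.0215 0.0278] tool-yaw -0.065 w 0.015 f [0.93 0.12 0.02]
shift [-0.0011 -0.0076  0.0208] turn 0.01
```

View pics/t1.png

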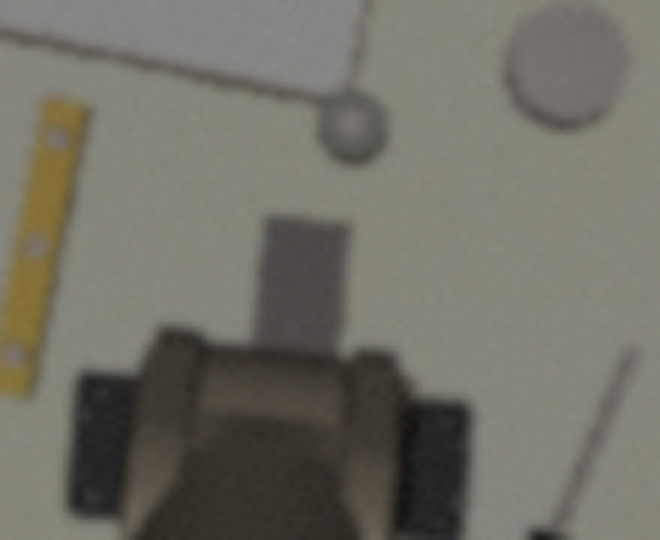

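The thin edge is still at (307,222) in the crop, the wedge is undisturbed, and the gripper is behind it and roughly in line. I'll descend next.

Converted, 0.0207 m / 0.5 = 0.0414.

```bash
python3 steer.py '[{"finger_gap": 0.015, "trans": [0, 0, 0.0414]}, {"finger_gap": 0.015, "trans": [0, 0, 0.0414]}, {"finger_gap": 0.015, "trans": [0, 0, 0.0414]}]'
python3 -c "
from h import *
to(.49,.0138,.007,-.075)"
```

```text
time_s: 2.65
tool_pos: [0.4898, 0.0212, 0.0079]
tool_rot: [0.032, 0.999, 0.0, 0.0]
ft_force: [-0.6, -0.1, 0.5]
width: 0.0145
finger_force: 0.0
t 2.65 tcp [0.4898 0.0212 0.0079] tool-yaw -0.065 w 0.0145 f [-0.63 -0.1   0.54]
shift [-0.0007 -0.0074  0.0009] turn 0.01
```

Converted, -0.056 m / 0.5 = -0.112, -0.0187 m / 0.5 = -0.0374, 0.095 rad / 2 = 0.0475.

```bash
python3 steer.py '[{"finger_gap": 0.015, "trans": [-0.002, -0.015, 0.002], "turn": 0.005}, {"finger_gap": 0.015, "trans": [-0.002, -0.015, 0.002], "turn": 0.005}, {"finger_gap": 0.015, "trans": [-0.024, -0.015, 0.002], "turn": 0.005}, {"finger_gap": 0.015, "trans": [-0.0374, -0.015, 0.002], "turn": 0.005}, {"finger_gap": 0.015, "trans": [-0.05, -0.016, 0.002], "turn": 0.0125}, {"finger_gap": 0.015, "trans": [-0.062, -0.017, 0.002], "turn": 0.02}, {"finger_gap": 0.015, "trans": [-0.074, -0.019, 0.002], "turn": 0.0275}, {"finger_gap": 0.015, "trans": [-0.086, -0.0204, 0.002], "turn": 0.035}, {"finger_gap": 0.015, "trans": [-0.1, -0.022, 0.002], "turn": 0.0425}, {"finger_gap": 0.015, "trans": [-0.112, -0.0232, 0.002], "turn": 0.0475}, {"finger_gap": 0.015, "trans": [-0.112, -0.0232, 0.002], "turn": 0.0475}]'
cat >> h.py <<'E'
def wedge():
    "wedge outline seen by the top camera: dark blob, below foot"
E
python3 -c "
from h import *
to(.578,-.001,.007,-.2)
import cv2
cv2.imwrite('pics/t2.png',cv2.resize(robot.snapshot('top')[180:270,230:340,::-1],None,fx=7,fy=6.6,interpolation=cv2.INTER_CUBIC))
b=robot.snapshot('side')[195:245,240:340,::-1];cv2.imwrite('pics/s2.png',cv2.resize(b,None,fx=8,fy=8,interpolation=cv2.INTER_CUBIC))"
```

```text
time_s: 3.75
tool_pos: [0.5458, 0.0056, 0.006]
tool_rot: [0.08, 0.997, -0.0, 0.001]
ft_force: [0.1, -0.3, -0.4]
width: 0.015
finger_force: 0.0
t 3.75 tcp [0.5458 0.0056 0.006 ] tool-yaw -0.16 w 0.015 f [ 0.13 -0.26 -0.42]
shift [-0.0328 -0.0014 -0.0009] turn 0.04
```

View pics/t2.png

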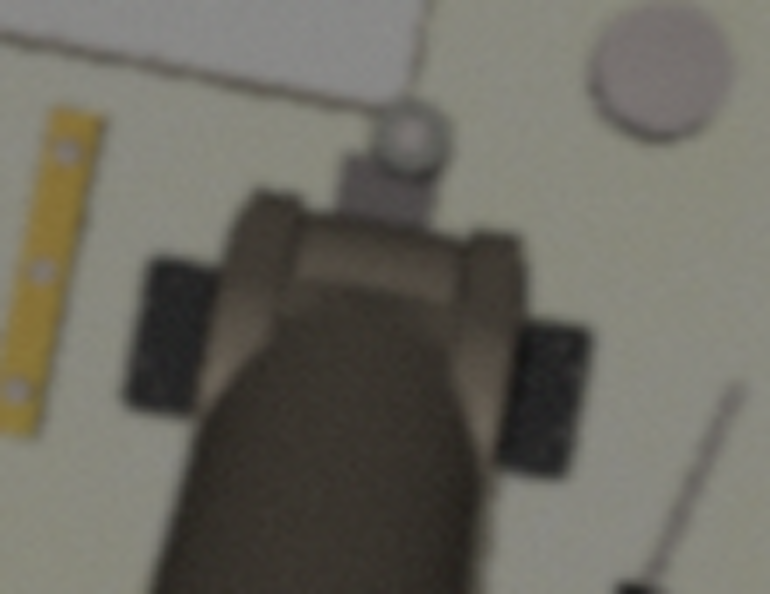

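View pics/s2.png

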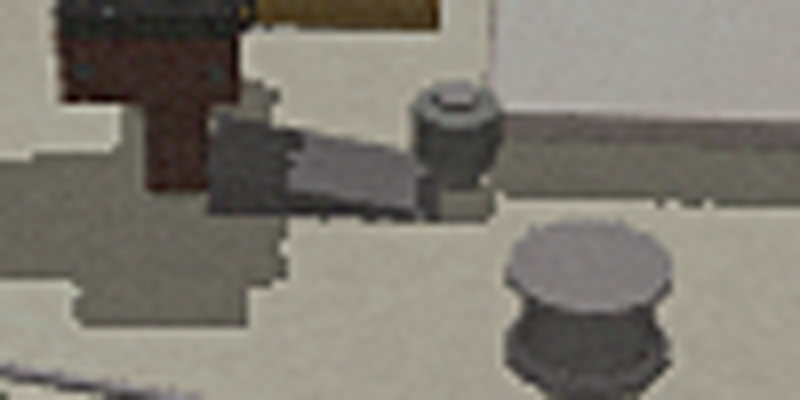

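```bash
python3 -c "
from h import *
l=px('top',277.9,210.6,.007);r=px('top',291.4,210.6,.007);c=px('top',(350.5)/7+229.5,155.5/6.6+179.5,.002)
print(l,r,c)
f=np.array([.653,-.0165])
for y in(-.15,-.18,-.2):
  n=np.array([-np.sin(y),np.cos(y)]);print(y,'foot from left edge',(l[:2]-f)@n,(c[:2]-f)@n,'right',(r[:2]-f)@n)
print('thin-far',sc(413,215,0))
"
```

```text
[0.62529339 0.01311392 0.007     ] [ 0.62591421 -0.02759708  0.007     ] [0.64880448 0.00838681 0.002     ]
-0.15 foot from left edge 0.02514096058901451 0.0239803888064052 right -0.015020123127687085
-0.18 foot from left edge 0.02417516293078038 0.02373361049344899 right -0.01576695110918727
-0.2 foot from left edge 0.02351915668454432 0.023557211200692377 right -0.01625699451428286
thin-far [ 0.6349013  -0.02333932  0.        ]
```

The wedge axis is within 4 mm of the foot centre, at yaw about -0.16. I'll keep pushing and turn it slightly more.

Converted, -0.027 m / 0.5 = -0.054, -0.025 m / 0.5 = -0.05, 0.035 rad / 2 = 0.0175.

```bash
python3 steer.py '[{"finger_gap": 0.015, "trans": [-0.012, 0, 0], "turn": 0.005}, {"finger_gap": 0.015, "trans": [-0.024, -0.001, 0], "turn": 0.01}, {"finger_gap": 0.015, "trans": [-0.034, -0.002, 0], "turn": 0.015}, {"finger_gap": 0.015, "trans": [-0.044, -0.002, 0], "turn": 0.0175}, {"finger_gap": 0.015, "trans": [-0.05, -0.002, 0], "turn": 0.0175}, {"finger_gap": 0.015, "trans": [-0.054, -0.002, 0], "turn": 0.0175}, {"finger_gap": 0.015, "trans": [-0.054, -0.002, 0], "turn": 0.0175}]'
python3 -c "
from h import *
to(.578,-.001,.007,-.2)"
```

```text
time_s: 4.55
tool_pos: [0.5713, 0.0004, 0.006]
tool_rot: [0.097, 0.995, -0.0, 0.0]
ft_force: [0.5, 0.7, -0.1]
width: 0.0147
finger_force: 0.0
t 4.55 tcp [5.713e-01 4.000e-04 6.000e-03] tool-yaw -0.195 w 0.0147 f [ 0.49  0.67 -0.12]
shift [-0.0068 -0.0001 -0.001 ] turn 0.005
```

Converted, -0.004 m / 0.5 = -0.008, -0.002 m / 0.5 = -0.004.

```bash
python3 steer.py '[{"finger_gap": 0.015, "trans": [-0.004, 0, 0]}, {"finger_gap": 0.015, "trans": [-0.008, 0, 0]}, {"finger_gap": 0.015, "trans": [-0.008, 0, 0]}]'; python3 steer.py '[{"finger_gap": 0.015, "trans": [-0.003, 0, 0]}, {"finger_gap": 0.015, "trans": [-0.003, 0, 0]}]'; python3 steer.py '[{"finger_gap": 0.015, "trans": [-0.002, 0, 0]}, {"finger_gap": 0.015, "trans": [-0.002, 0, 0]}]'
```

```text
time_s: 4.85
tool_pos: [0.5753, -0.0003, 0.006]
tool_rot: [0.097, 0.995, -0.0, 0.0]
ft_force: [-0.2, 0.9, 0.5]
width: 0.0147
finger_force: 0.0
time_s: 5.05
tool_pos: [0.5765, -0.0005, 0.006]
tool_rot: [0.097, 0.995, 0.0, 0.0]
ft_force: [-0.4, 0.3, 1.3]
width: 0.0152
finger_force: 0.2
time_s: 5.25
tool_pos: [0.5773, -0.0007, 0.0059]
tool_rot: [0.097, 0.995, 0.0, -0.0]
ft_force: [-0.4, -0.1, 1.1]
width: 0.0148
finger_force: 0.4
```

Converted, -0.0012 m / 0.5 = -0.0024.

```bash
for i in 1; do python3 steer.py '[{"finger_gap": 0.015, "trans": [-0.0024, 0, 0]}, {"finger_gap": 0.015, "trans": [-0.0024, 0, 0]}]' | sed -n '2p;4p'; python3 steer.py '[{"finger_gap": 0.015, "trans": [-0.002, 0, 0]}, {"finger_gap": 0.015, "trans": [-0.002, 0, 0]}]'| sed -n '2p;4p'; done
```

```text
tool_pos: [0.5778, -0.0008, 0.0059]
ft_force: [-3.9, 1.2, 2.8]
tool_pos: [0.5781, -0.0009, 0.0058]
ft_force: [-6.0, 1.6, 5.4]
```

The push force rose to about 6 N right where the wedge should be snug (TCP x 0.578). I'll back off, rise and look.

Converted, -0.09 m / 0.5 = -0.18, 0.03 m / 0.5 = 0.06.

```bash
python3 steer.py '[{"finger_gap": 0.015, "trans": [0.024, 0, 0]}, {"finger_gap": 0.015, "trans": [0.06, 0, 0]}, {"finger_gap": 0.015, "trans": [0.08, 0, 0]}, {"finger_gap": 0.015, "trans": [0.08, 0, -0.1]}, {"finger_gap": 0.015, "trans": [0.08, 0, -0.18]}, {"finger_gap": 0.015, "trans": [0.08, 0, -0.18]}, {"finger_gap": 0.015, "trans": [0.08, 0, -0.18]}]'
python3 -c "
from h import *
to(.653,-.0165,.096,-.2)
import cv2
cv2.imwrite('pics/s3.png',cv2.resize(robot.snapshot('side')[195:245,240:340,::-1],None,fx=8,fy=8,interpolation=cv2.INTER_CUBIC))"
```

```text
time_s: 6.35
tool_pos: [0.541, 0.0069, 0.0969]
tool_rot: [0.097, 0.995, 0.0, 0.001]
ft_force: [-0.1, 0.7, -1.3]
width: 0.0148
finger_force: 0.0
t 6.35 tcp [0.541  0.0069 0.0969] tool-yaw -0.195 w 0.0148 f [-0.12  0.69 -1.25]
shift [-0.1144 -0.0013  0.0012] turn 0.005
```

View pics/s3.png

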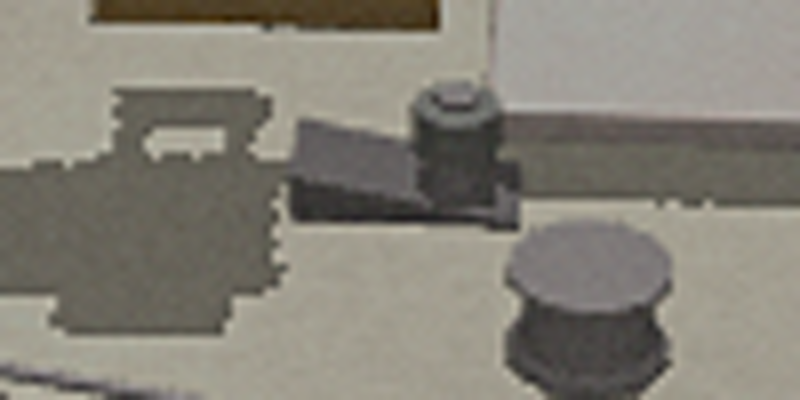

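The wedge is flat, with its thin end past the foot (near corner at (518,228)) and its thick end at (295,220). Next I close the fingers and move over the screw head.

Converted, -0.1144 m / 0.5 = -0.2288, -0.08 m / 0.5 = -0.16.

```bash
python3 steer.py '[{"finger_gap": 0, "trans": [-0.08, 0, 0]}, {"finger_gap": 0, "trans": [-0.16, 0, 0]}, {"finger_gap": 0, "trans": [-0.2288, -0.0026, 0]}, {"finger_gap": 0, "trans": [-0.2288, -0.0026, 0.04]}, {"finger_gap": 0, "trans": [-0.2288, -0.0026, 0.072]}, {"finger_gap": 0, "trans": [-0.2288, -0.0026, 0.072]}, {"finger_gap": 0, "trans": [-0.2288, -0.0026, 0.072]}]'; python3 steer.py '[{"finger_gap": 0, "trans": [0, 0, 0.008]}, {"finger_gap": 0, "trans": [0, 0, 0.016]}, {"finger_gap": 0, "trans": [0, 0, 0.022]}, {"finger_gap": 0, "trans": [0, 0, 0.022]}]'
```

```text
time_s: 7.1
tool_pos: [0.6507, -0.0166, 0.0588]
tool_rot: [0.097, 0.995, -0.0, -0.001]
ft_force: [-0.1, 0.6, 0.5]
width: 0.0004
finger_force: 0.0
time_s: 7.5
tool_pos: [0.6519, -0.0166, 0.0487]
tool_rot: [0.097, 0.995, 0.0, -0.0]
ft_force: [0.6, -0.0, -0.2]
width: 0.0003
finger_force: 0.0
```

Converted, 0.0015 m / 0.5 = 0.003.

```bash
for i in 1; do python3 steer.py '[{"finger_gap": 0, "trans": [0, 0, 0.003]}, {"finger_gap": 0, "trans": [0, 0, 0.003]}]' | sed -n '2p;4p'; python3 steer.py '[{"finger_gap": 0, "trans": [0, 0, 0.002]}, {"finger_gap": 0, "trans": [0, 0, 0.002]}]'| sed -n '2p;4p'; done
```

```text
tool_pos: [0.6522, -0.0167, 0.0484]
ft_force: [-2.8, -0.5, 5.4]
tool_pos: [0.6523, -0.0168, 0.0481]
ft_force: [-4.9, 1.0, 12.9]
```

Converted, -0.12 m / 0.5 = -0.24, -0.1 m / 0.5 = -0.2.

```bash
python3 steer.py '[{"finger_gap": 0}, {"finger_gap": 0}, {"finger_gap": 0}, {"finger_gap": 0}]'| sed -n '2p;4p'; python3 steer.py '[{"finger_gap": 0, "trans": [0, 0, -0.02]}, {"finger_gap": 0, "trans": [0, 0, -0.08]}, {"finger_gap": 0, "trans": [0, 0, -0.16]}, {"finger_gap": 0, "trans": [0.08, 0, -0.2]}, {"finger_gap": 0, "trans": [0.16, 0, -0.24]}, {"finger_gap": 0, "trans": [0.24, 0, -0.24]}, {"finger_gap": 0, "trans": [0.24, 0, -0.24]}, {"finger_gap": 0, "trans": [0.24, 0, -0.24]}]'
python3 -c "
from h import *
import cv2
f=lambda im,k:cv2.resize(im[:,:,::-1],None,fx=k,fy=k,interpolation=cv2.INTER_CUBIC)
a=f(robot.snapshot('side')[195:245,240:340],6);b=f(robot.snapshot('top')[180:230,230:330],6)
cv2.imwrite('pics/end.png',cv2.vconcat([a,b])[:600])"
```

```text
tool_pos: [0.6522, -0.0168, 0.0481]
ft_force: [-5.5, 1.3, 12.0]
time_s: 9.1
tool_pos: [0.5345, 0.0068, 0.1672]
tool_rot: [0.097, 0.995, 0.001, 0.001]
ft_force: [1.1, 0.1, 0.2]
width: 0.0004
finger_force: 0.0
```

View pics/end.png

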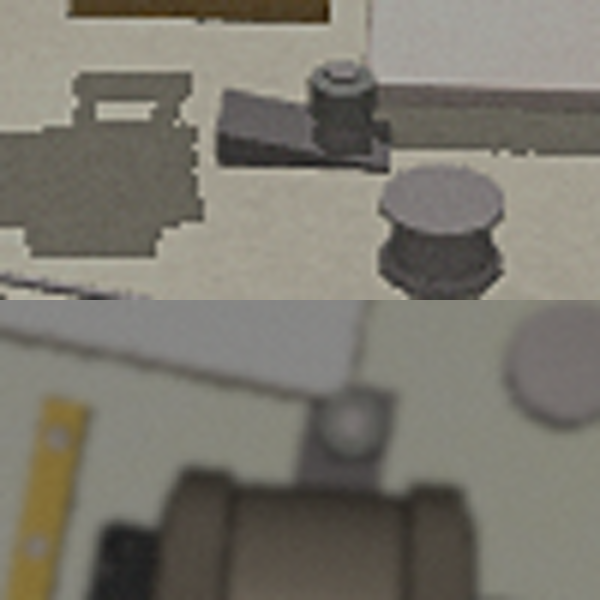

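The wedge is still snug and centred under the foot: its edges are at about columns 308 and 385 in the lower picture, with the screw head at 352. Everything else is untouched.

```bash
python3 -c "
from station import robot
print(robot.finish_job())"
```

```text
the job is handed in; nothing more can be done
None
```

The wedge is pushed snug under the short foot, the corner took a 12 N press with under 1 mm of dip, and the job was handed in at about 9 s with the arm clear; no verdict came back.

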